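Tighten the flow cell's cover crosswise

ROBOT

A 6-joint arm with a two-finger parallel gripper is mounted at the origin on the work surface. World frame = base frame: x ahead of the robot, y to its left, z up, the work surface at z = 0. Lengths are in m, angles in rad, forces in N, time in s.
With the tool pointing down it reaches from about 0.325 to 0.9 m from the base axis. Payload 6.1 kg.
Tool frame: the origin (TCP) lies between the finger pads; the fingertips stand 25 mm ahead of it and the grasp point (between the pads) lies 6 mm ahead of it; z points along the fingers, y is the line along which they close (so a half turn about z gives the same grasp; the last joint's range is limited). The gripper opens to 85 mm and grips with 20 to 120 N. Pads are 22 mm wide; open, the fingers measure 114 mm over their backs; the gripper's body (76 mm by 85 mm) begins 54 mm behind the grasp point. The pads swing forward as they close: fully open they stand 13 mm farther back than shut.
Start: joints at [1.079, 0.22, 1.526, -0, 1.395, -0.126], TCP at [0.224, 0.584, 0.256] pointing down, gripper open.
Joint ranges: [-2.98, 2.98], [-0.91, 2.08], [0.09, 2.57], [-1.24, 4.39], [0.2, 2.65], [-2.68, 2.68]. Speed limits (rad/s): [2.57, 2.57, 3.01, 3.14, 3.14, 3.14].

INTERFACE

Orientations are given as a unit quaternion [x, y, z, w].
In Python, from station import monitor, optics, arm gives the robot as it stands.
- The arm moves only by the shell command python3 -m pendant 'ROWS' [FORCE]. ROWS is JSON, a list of rows, each a list of 7 numbers: the shift along the tool's x, y, z scaled (see below), then the turn, a rotation vector about the tool's x, y, z scaled (see below), then the closure, from 0 (fully open) to 1 (shut). A call has 1 to 12 rows; each row shifts and turns the commanded pose from where the row before left it, along the tool's axes as they then stand; what a row does not reach is not made up. The controller multiplies each number of a shift by 20 mm and each number of a turn by 4 degrees. A row lasts 1/12 s, in which the tool goes at most 41.7 mm and 7.16 degrees, less where a joint would pass 70% of its speed; a pose out of reach is approached as far as the arm can. A call with a number of a shift or a turn outside -1 to 1 is refused whole. A call with a gripper value outside its range is refused whole. The fingers move at their own pace and stop on an object; FORCE is the grip in N (left out, the last holds). Time passes only in rows, so rows that do not move let the fingers close. It gives the time, the measured TCP pose, the force, the opening and the grip force at its end, in the units of the state.
- monitor.sense(): the state, without advancing time (a new reading comes with each control period).
- optics.read_camera(name): name is "scene" or "top"; returns a dict with "img" (384x512x3 uint8, blue, green, red), "fx", "fy", "cx", "cy" (pixels), "view" (4x4, takes a point from world to camera coordinates). Camera axes: x right, y down, z forward; pixel columns grow to the right and rows downward; lengths in m; the calibration is good to about 2 mm. A picture is of the moment at which its call begins. There is no depth.
- arm.job_done(): hands the job in; it is judged then, once.
The state is a dict: "clock": time; "joints": joint angles; "joint_vel": joint speeds; "joint_torque": joint torques, N m; "position": TCP position; "tool_rot": TCP orientation; "force": force on the tool from outside, world axes, zero at the start; "torque": the same for the moment, N m; "width": finger opening in m; "grasp_force": force on a finger pad.
Only numpy, scipy, OpenCV 4.12 (cv2) and the standard library are available. Lean on these libraries where they do the work, as an engineer would, in place of code of your own. Each camera call takes 0.05 s, during which the arm holds its last target. There are 200 camera calls.

TASK

Close the sloping flow cell by turning its four wing nuts clockwise, crosswise (after each nut the one diagonally opposite) and in two rounds, so that the cover goes down evenly: first bring every nut to about halfway (45 degrees), one diagonal pair and then the other, and only then take them fully home against their stops (90 degrees), again one diagonal pair and then the other. Leave the jar, the bottle and the carton standing where they are.

Things in the scene. Friction and masses are not known exactly. Their poses are not given: they have to be found in the camera images.
- nut_low_left (a joint): Turn in rad of the wing nut at the low-left corner of the cover (lower, robot-side edge of the slope, on the left as the robot sees it), clockwise seen from above the cover. 0: fully loose, bar across the slope (along cell y). 1.571 (90 degrees): hard stop, fully home, bar up and down the slope (along cell x). Starts between 0 and 0.25. Takes about 0.1 N m; stays where it is left.
- nut_low_left_grip (a point): Grip point of the low-left wing nut, a black bar 64 mm long, 14 wide, 30 tall on a round foot (34 across, 8 high); bar 9 to 39 mm above the cover. Point: on the turning axis, 32 mm above the cover. Turns with the nut: y along the bar, x across its width, z outwards along the axis, 30 degrees from vertical. Sinks 6 mm along the axis over the 90 degrees.
- nut_low_right (a joint): Turn in rad of the wing nut at the low-right corner of the cover (lower, robot-side edge of the slope, on the right as the robot sees it), clockwise seen from above the cover. 0: fully loose, bar across the slope (along cell y). 1.571 (90 degrees): hard stop, fully home, bar up and down the slope (along cell x). Starts between 0 and 0.25. Takes about 0.1 N m; stays where it is left.
- nut_low_right_grip (a point): Grip point of the low-right wing nut, a black bar 64 mm long, 14 wide, 30 tall on a round foot (34 across, 8 high); bar 9 to 39 mm above the cover. Point: on the turning axis, 32 mm above the cover. Turns with the nut: y along the bar, x across its width, z outwards along the axis, 30 degrees from vertical. Sinks 6 mm along the axis over the 90 degrees.
- nut_high_left (a joint): Turn in rad of the wing nut at the high-left corner of the cover (upper, far edge of the slope, on the left as the robot sees it), clockwise seen from above the cover. 0: fully loose, bar across the slope (along cell y). 1.571 (90 degrees): hard stop, fully home, bar up and down the slope (along cell x). Starts between 0 and 0.25. Takes about 0.1 N m; stays where it is left.
- nut_high_left_grip (a point): Grip point of the high-left wing nut, a black bar 64 mm long, 14 wide, 30 tall on a round foot (34 across, 8 high); bar 9 to 39 mm above the cover. Point: on the turning axis, 32 mm above the cover. Turns with the nut: y along the bar, x across its width, z outwards along the axis, 30 degrees from vertical. Sinks 6 mm along the axis over the 90 degrees.
- nut_high_right (a joint): Turn in rad of the wing nut at the high-right corner of the cover (upper, far edge of the slope, on the right as the robot sees it), clockwise seen from above the cover. 0: fully loose, bar across the slope (along cell y). 1.571 (90 degrees): hard stop, fully home, bar up and down the slope (along cell x). Starts between 0 and 0.25. Takes about 0.1 N m; stays where it is left.
- nut_high_right_grip (a point): Grip point of the high-right wing nut, a black bar 64 mm long, 14 wide, 30 tall on a round foot (34 across, 8 high); bar 9 to 39 mm above the cover. Point: on the turning axis, 32 mm above the cover. Turns with the nut: y along the bar, x across its width, z outwards along the axis, 30 degrees from vertical. Sinks 6 mm along the axis over the 90 degrees.
- cell: White block 180 x 180 x 42 mm plus 4 mm dark gasket, on a fixed sloping stand. Origin: centre of its underside. x up the slope, away from the robot (yaw varies), y left, z out of the slope, leaning 30 degrees from vertical towards the robot. Nuts at x, y = +-55 mm (high +x, left +y). All loose: cover's upper face at z = 66 mm, grip points at z = 98 mm.
- cover_mid (a point): Centre of the underside of the cover, a square aluminium plate 180 x 180 x 14 mm with a small port in its middle (24 mm wide, 22 high). Four springs of 2 to 5 N each press it up against the feet of the nuts, steel tabs at its edges locate it. 6 mm above the gasket when all nuts are loose, down on it when all are home; axes as the cell's.
- seat (a point): Centre of the gasket's top face, 46 mm above the underside of the cell, axes as the cell's; the cover's underside lies on it when fully seated.
- jar: Loose glass jar with a black lid, 84 mm across, 110 mm high, standing beside the stand. Origin: centre of its underside. Bystander.
- flask: Loose glass bottle with a white cap, 68 mm across, 140 mm high, standing beside the stand. Origin: centre of its underside. Bystander.
- carton: Loose white carton 110 x 80 x 60 mm on the bench. Origin: centre of its underside. Bystander.

How it is judged:
On the way, in this order (a step that is already met when the one before it is completed fails the run):
1. one diagonal pair of nuts is about halfway (27 to 64 degrees) while the other pair is still loose (under 24 degrees) (((value of joint nut_low_left between 0.47 and 1.12 rad and value of joint nut_high_right between 0.47 and 1.12 rad and value of joint each of nut_low_right, nut_high_left below 0.42 rad) or (value of joint nut_low_right between 0.47 and 1.12 rad and value of joint nut_high_left between 0.47 and 1.12 rad and value of joint each of nut_low_left, nut_high_right below 0.42 rad))), for 0.2 s.
2. all four nuts are about halfway (27 to 64 degrees) (value of joint nut_low_left between 0.47 and 1.12 rad and value of joint nut_low_right between 0.47 and 1.12 rad and value of joint nut_high_left between 0.47 and 1.12 rad and value of joint nut_high_right between 0.47 and 1.12 rad), for 0.2 s.
3. one diagonal pair is fully home (over 79 degrees) while the other pair is still about halfway (((value of joint each of nut_low_left, nut_high_right above 1.38 rad and value of joint nut_low_right between 0.47 and 1.12 rad and value of joint nut_high_left between 0.47 and 1.12 rad) or (value of joint each of nut_low_right, nut_high_left above 1.38 rad and value of joint nut_low_left between 0.47 and 1.12 rad and value of joint nut_high_right between 0.47 and 1.12 rad))), for 0.2 s.
At the end, for the whole second after the job is handed in: All four nuts are turned at least 79 of the 90 degrees (1.38 rad), and the cover lies within 2.5 mm of the gasket and within 0.02 rad of parallel to it (value of joint each of nut_low_left, nut_low_right, nut_high_left, nut_high_right above 1.38 rad and z of cover_mid in the frame of seat below 0.0025 m and angle between the z axis of cover_mid and the z axis of seat, either way round below 0.02 rad); the robot touches nothing.
It fails at once if a nut was taken near home (over 74 degrees) while another was not yet about halfway (under 24 degrees) (value of joint any of nut_low_left, nut_low_right, nut_high_left, nut_high_right above 1.3 rad and value of joint any of nut_low_left, nut_low_right, nut_high_left, nut_high_right below 0.42 rad).
It fails at once if the jar was shifted more than 30 mm or tipped (distance of jar from where it was at the start of the episode above 0.03 m or angle between jar's own z axis and vertical above 0.3 rad).
It fails at once if the bottle was shifted more than 30 mm or tipped (distance of flask from where it was at the start of the episode above 0.03 m or angle between flask's own z axis and vertical above 0.3 rad).
It fails at once if the carton was shifted more than 30 mm or tipped (distance of carton from where it was at the start of the episode above 0.03 m or angle between carton's own z axis and vertical above 0.3 rad).
It also fails if it takes over 72 s, if anything falls off the work surface, if the arm or the gripper's body presses on something with over 40 N, if the wrist force passes 120 N, or if a joint passes its speed limit or range.

## Working session

There is one attempt and no reset: what is moved stays moved. The work goes in short steps, Python scripts to look and compute and a shell command to move; the robot and the scene stay as the last step left them, time stands still between calls to the robot, and variables do not carry over. Pictures are saved under pics/ and viewed, at most 10 in all, crops included, and the job is handed in when it is done.

```bash
mkdir -p pics; ls; python3 - <<'E'
from station import monitor, optics, arm
import cv2,numpy as np,pickle
print(monitor.sense())
d={}
for n in("scene","top"):
    c=optics.read_camera(n);d[n]=c
    cv2.imwrite(f"pics/{n}0.png",c["img"]);print(n,c["fx"],c["fy"],c["cx"],c["cy"],np.round(c["view"],4).tolist())
pickle.dump(d,open("c0.pkl","wb"))
E
```

```text
pics
{'clock': 0.0, 'joints': array([ 1.07890310e+00,  2.21219515e-01,  1.52760525e+00,  1.73565650e-05,
        1.39470790e+00, -1.26102931e-01]), 'joint_vel': array([-9.75601538e-04,  8.16679394e-04, -7.95400596e-04,  8.85081560e-04,
        2.71364543e-05,  8.21906937e-04]), 'joint_torque': array([-1.98417861e-04, -4.96916699e+01, -3.89379787e+01, -2.72226534e-04,
        1.16760976e-02, -1.99710848e-05]), 'position': array([0.22329072, 0.58315761, 0.2552064 ]), 'tool_rot': array([ 1.81878611e-01,  9.83320512e-01, -9.21462591e-04, -3.03119484e-04]), 'force': array([ 0.1641568 , -0.13584779,  0.87665671]), 'torque': array([-0.05042051,  0.02862712, -0.01368349]), 'grasp_force': 0.0, 'width': 0.08537338138265219}
scene 391.9941852682922 391.9941852682922 260.98279307129667 192.03368638012796 [[-0.7089, 0.7054, 0.0017, 0.3903], [0.4001, 0.404, -0.8226, -0.155], [-0.5809, -0.5824, -0.5686, 1.5893], [0.0, 0.0, 0.0, 1.0]]
top 427.1133394829783 427.1133394829783 255.33393490987794 192.07222693087053 [[-0.0081, -0.9996, -0.0277, 0.0904], [-0.9925, 0.0114, -0.1214, 0.6237], [0.1216, 0.0265, -0.9922, 1.1697], [0.0, 0.0, 0.0, 1.0]]
```

View pics/scene0.png

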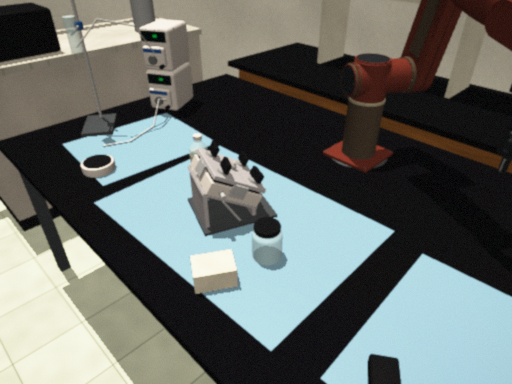

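View pics/top0.png

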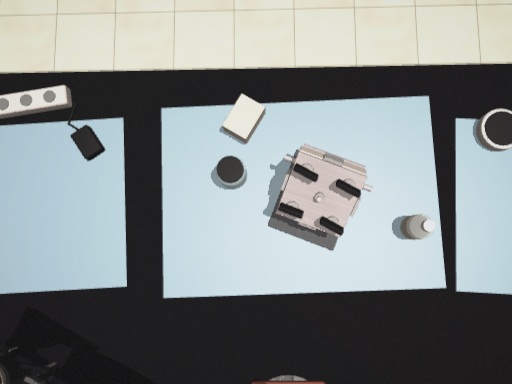

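Top view: four black bars at about (306,173), (348,188), (291,210), (332,226). The jar is at (231,170), the bottle at (418,227) and the carton at (243,118). The cell is yawed roughly 20°, and no object sits near its edges. In the scene view the bars are at about (214,151), (257,174), (245,156) and (226,166).

```bash
python3 - <<'E'
import cv2,numpy as np,pickle
d=pickle.load(open("c0.pkl","rb"))
ims=[]
for n,(x0,y0,x1,y1),k in(("top",(262,140,382,256),5),("scene",(180,130,285,235),5)):
    im=d[n]["img"][y0:y1,x0:x1]; g=im.max(axis=2)
    m=(g<45).astype(np.uint8)
    N,l,s,c=cv2.connectedComponentsWithStats(m)
    for i in range(1,N):
        if s[i,4]>15: 
            r=cv2.minAreaRect(np.argwhere(l==i)[:,::-1].astype(np.float32))
            print(n,s[i,4],c[i]+[x0,y0],np.round(r[1],1),round(r[2],1))
    big=cv2.resize(im,None,fx=k,fy=k,interpolation=cv2.INTER_CUBIC)
    ims.append(big[:525])
h=max(i.shape[0] for i in ims)
ims=[cv2.copyMakeBorder(i,0,h-i.shape[0],0,0,0) for i in ims]
o=np.hstack(ims);o=cv2.resize(o,(800,int(o.shape[0]*800/o.shape[1])));cv2.imwrite("pics/crop.png",o)
E
```

```text
top 161 [304.83229814 171.78881988] [24.7  6.9] 27.8
top 170 [347.48235294 187.72352941] [26.  7.] 28.3
top 162 [290.11728395 209.80246914] [23.4  7.4] 20.6
top 159 [330.44025157 224.94339623] [24.8  6.9] 29.1
scene 2281 [252.44059623 145.69969312] [45. 85.] 90.0
scene 35 [183.94285714 157.91428571] [3.4 9.7] 66.8
scene 101 [225.40594059 165.45544554] [15.   8.3] 66.8
scene 111 [256.31531532 174.48648649] [15.3  8. ] 56.3
scene 403 [266.41439206 225.89081886] [18. 25.] 90.0
```

View pics/crop.png

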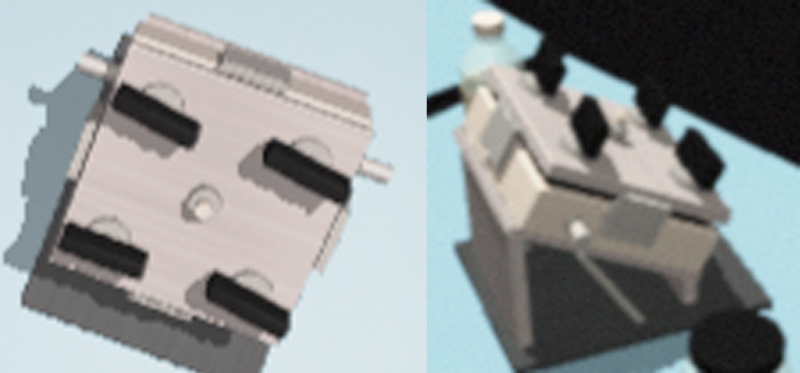

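```bash
cat > geo.py <<'E'
import numpy as np
from scipy.optimize import least_squares
from scipy.spatial.transform import Rotation as R
NUT={'HL':(55,55),'HR':(55,-55),'LL':(-55,55),'LR':(-55,-55)}
def cellR(yaw): return R.from_euler('z',yaw)*R.from_euler('y',-np.pi/6)
def proj(c,P):
    p=(c["view"]@np.r_[P,1])[:3]; return np.array([c["fx"]*p[0]/p[2]+c["cx"],c["fy"]*p[1]/p[2]+c["cy"]])
def fit(d,obs):
    def f(v):
        M=cellR(v[3]); return np.concatenate([proj(d[n],v[:3]+M.apply(np.r_[np.array(NUT[k])/1e3,.09]))-q for n,k,q in obs])
    return least_squares(f,[.55,-.1,.1,-.35])
E
python3 - <<'E'
import pickle,itertools,cv2
from geo import *
d=pickle.load(open("c0.pkl","rb"))
top=[('top','HL',(304.83,171.79)),('top','HR',(347.48,187.72)),('top','LL',(290.12,209.80)),('top','LR',(330.44,224.94))]
A,B=(225.41,165.46),(256.32,174.49)
for a,b in itertools.permutations(['HL','HR','LL','LR'],2):
    s=fit(d,top+[('scene',a,A),('scene',b,B)])
    if s.cost<200: print(a,b,s.cost,s.x.round(4),s.fun.round(1)); v=s.x if s.cost<60 else None; best=s.x
s=fit(d,top);print('top only',s.cost,s.x.round(4))
# bar angles from top view: image direction of blob -> plane z=cell 0.09
v=min((fit(d,top+[('scene',a,A),('scene',b,B)]) for a,b in itertools.permutations(NUT,2)),key=lambda s:s.cost).x
M=cellR(v[3]);np.save('cell.npy',v)
for (n,k,q),ang in zip(top,(27.8,28.3,20.6,29.1)):
    P=v[:3]+M.apply(np.r_[np.array(NUT[k])/1e3,.09]);best=[]
    for t in np.arange(-.2,.6,.01):
        e=proj(d['top'],P+.03*M.apply([np.sin(t),np.cos(t),0]))-proj(d['top'],P-.03*M.apply([np.sin(t),np.cos(t),0]))
        a=np.degrees(np.arctan2(e[1],e[0]));best.append((abs((a-ang+90)%180-90),t))
    print(k,'turn',min(best)[1].round(2),'grip',(v[:3]+M.apply(np.r_[np.array(NUT[k])/1e3,.098])).round(4))
# neighbours on bench
for n,q,z in(('jar lid',(230,169),.11),('flask cap',(428,226),.14),('carton',(244,117),.06)):
    c=d['top'];Rm=c['view'][:3,:3];o=-Rm.T@c['view'][:3,3];r=Rm.T@[(q[0]-c['cx'])/c['fx'],(q[1]-c['cy'])/c['fy'],1]
    print(n,(o+r*(z-o[2])/r[2]).round(3))
E
```

```text
HL LL 0.14188983360505333 [ 0.6307 -0.0921  0.0961 -0.375 ] [-0.1  0.  -0.2 -0.1 -0.1  0.   0.2  0.3 -0.1 -0.2 -0.2  0.1]
HL LR 151.64621099086872 [ 0.6278 -0.0942  0.0715 -0.4613] [  0.8   1.1  -1.8   4.1  -1.9  -1.   -3.9   2.3  -1.    6.8 -10.8  -9.6]
HR LL 142.9202419907586 [ 0.6296 -0.0915  0.0675 -0.3633] [ -1.3   2.6  -2.5   1.6  -0.6   1.7  -1.1   1.1 -11.1  -8.9   0.3   7.8]
HR LR 150.1207272224382 [ 0.6278 -0.0957  0.0387 -0.4783] [  0.4   2.9  -3.7   6.   -2.3  -0.6  -5.7   2.8  -9.   -2.  -10.5  -1. ]
LR LL 123.99830150537203 [ 0.6379 -0.0943  0.0772 -0.2743] [-0.6  0.5 -0.3 -4.1  3.1  0.9  4.  -3.1 12.8 -2.8 -2.   4.1]
top only 0.0666990331578473 [ 0.6311 -0.0926  0.0938 -0.3772]
HL turn 0.14 grip [ 0.6496 -0.0404  0.2085]
HR turn 0.15 grip [ 0.6093 -0.1428  0.2085]
LL turn 0.0 grip [ 0.5609 -0.0055  0.1535]
LR turn 0.16 grip [ 0.5207 -0.1079  0.1535]
jar lid [0.679 0.15  0.11 ]
flask cap [ 0.52  -0.356  0.14 ]
carton [0.838 0.114 0.06 ]
```

```bash
cat > go.py <<'E'
import sys
from geo import *
from station import monitor
# go.py NUT turn_rad height_above_grasp_mm [sink_mm]: shift (first, current tool axes) and turn units
v=np.load('cell.npy');M=cellR(v[3]);k,t,h=sys.argv[1],float(sys.argv[2]),float(sys.argv[3])/1e3
sink=.006*t/(np.pi/2)
c=M.as_matrix();z=-c[:,2];y=np.cos(t)*c[:,0]-np.sin(t)*c[:,1]
T=R.from_matrix(np.c_[np.cross(y,z),y,z])
P=v[:3]+M.apply(np.r_[np.array(NUT[k])/1e3,.098-sink+.006+h])
s=monitor.sense();Q=R.from_quat(s['tool_rot'])
print('shift units',(Q.inv().apply(P-s['position'])/.02).round(2),'turn units',np.degrees((Q.inv()*T).as_rotvec()/4).round(2))
print('after-turn shift',(T.inv().apply(P-s['position'])/.02).round(2))
ty=M.inv().apply(Q.apply([0,1,0]));print('tool turn',np.arctan2(-ty[1],ty[0]).round(3),'t',s['clock'],'F',s['force'].round(1),'j',s['joints'].round(2),s['width'].round(4))
E
python3 go.py LL 0.03 70
```

```text
shift units [-24.4  -21.43   1.83] turn units [-5.99 -5.83 22.49]
after-turn shift [-20.59  21.02  13.86]Traceback (most recent call last):
  File "go.py", line 13, in <module>
    ty=M.inv().apply(Q.apply([0,1,0]));print('tool turn',np.arctan2(-ty[1],ty[0]).round(3),'t',s['clock'],'F',s['force'].round(1),'j',s['joints'].round(2),s['width'].round(4))
                                                                                                                                                           ^^^^^^^^^^^^^^^^
AttributeError: 'float' object has no attribute 'round'
```

```bash
sed -i "s/s\['width'\].round(4)/round(s['width'],4)/" go.py
A='[-0.9,-0.8,0,0,0,0,0.3]'
python3 -m pendant '[[-0.9,-0.8,0,0,0,0,0.4],[-0.9,-0.8,0,0,0,0,0.4],[-0.9,-0.8,0,0,0,0,0.4],[-0.9,-0.8,0,0,0,0,0.4],[-0.9,-0.8,0,0,0,0,0.4],[-0.9,-0.8,0,0,0,0,0.4],[-0.9,-0.8,0,0,0,0,0.4],[-0.9,-0.8,0,0,0,0,0.4],[-0.9,-0.8,0,0,0,0,0.4],[-0.9,-0.8,0,0,0,0,0.4],[-0.9,-0.8,0,0,0,0,0.4],[-0.9,-0.8,0,0,0,0,0.4]]' 40
python3 -m pendant '[[-0.9,-0.8,0,0,0,0,0.4],[-0.9,-0.8,0,0,0,0,0.4],[-0.9,-0.8,0,0,0,0,0.4],[-0.9,-0.8,0,0,0,0,0.4],[-0.9,-0.8,0,0,0,0,0.4],[-0.9,-0.8,0,0,0,0,0.4],[-0.9,-0.8,0,0,0,0,0.4],[-0.9,-0.8,0,0,0,0,0.4],[-0.9,-0.8,0,0,0,0,0.4],[-0.9,-0.8,0,0,0,0,0.4],[-0.9,-0.8,0,0,0,0,0.4],[-0.9,-0.8,0,0,0,0,0.4]]' 40
python3 -m pendant '[[0,0,0,-0.25,-0.24,0.94,0.4],[0,0,0,-0.25,-0.24,0.94,0.4],[0,0,0,-0.25,-0.24,0.94,0.4],[0,0,0,-0.25,-0.24,0.94,0.4],[0,0,0,-0.25,-0.24,0.94,0.4],[0,0,0,-0.25,-0.24,0.94,0.4],[0,0,0,-0.25,-0.24,0.94,0.4],[0,0,0,-0.25,-0.24,0.94,0.4],[0,0,0,-0.25,-0.24,0.94,0.4],[0,0,0,-0.25,-0.24,0.94,0.4],[0,0,0,-0.25,-0.24,0.94,0.4],[0,0,0,-0.25,-0.24,0.94,0.4]]'
python3 go.py LL 0.03 70
```

```text
clock: 1.1
position: [0.3567, 0.3259, 0.2559]
tool_rot: [0.182, 0.983, -0.0, -0.0]
force: [0.8, 0.3, 0.3]
width: 0.0511
grasp_force: 0.0
clock: 2.1
position: [0.4897, 0.0694, 0.2559]
tool_rot: [0.182, 0.983, -0.0, -0.0]
force: [0.2, 0.8, -0.1]
width: 0.0514
grasp_force: 0.0
clock: 3.1
position: [0.4893, 0.0704, 0.2558]
tool_rot: [0.543, 0.827, 0.082, 0.115]
force: [-1.0, -0.4, 0.8]
width: 0.0509
grasp_force: 0.0
shift units [-3.36 -0.1   2.23] turn units [-3.01 -2.94 11.15]
after-turn shift [-2.17  1.6   3.  ]
tool turn -0.769 t 3.1 F [-1.  -0.4  0.8] j [-0.03 -0.32  2.07  0.02  1.11 -0.45] 0.0509
```

```bash

python3 -m pendant '[[0,0,0,-0.25,-0.245,0.93,0.4],[0,0,0,-0.25,-0.245,0.93,0.4],[0,0,0,-0.25,-0.245,0.93,0.4],[0,0,0,-0.25,-0.245,0.93,0.4],[0,0,0,-0.25,-0.245,0.93,0.4],[0,0,0,-0.25,-0.245,0.93,0.4],[0,0,0,-0.25,-0.245,0.93,0.4],[0,0,0,-0.25,-0.245,0.93,0.4],[0,0,0,-0.25,-0.245,0.93,0.4],[0,0,0,-0.25,-0.245,0.93,0.4],[0,0,0,-0.25,-0.245,0.93,0.4],[0,0,0,-0.25,-0.245,0.93,0.4]]'
python3 -m pendant '[[-0.72,0.53,1,0,0,0,0.4],[-0.72,0.53,1,0,0,0,0.4],[-0.72,0.53,1,0,0,0,0.4],[0,0,0,0,0,0,0.4]]'
python3 go.py LL 0.03 0
```

```text
clock: 4.1
position: [0.4892, 0.0705, 0.2558]
tool_rot: [0.807, 0.531, 0.149, 0.211]
force: [0.3, -0.5, 0.1]
width: 0.0513
grasp_force: 0.0
clock: 4.43
position: [0.5255, 0.0065, 0.2165]
tool_rot: [0.807, 0.532, 0.147, 0.211]
force: [-1.0, 0.5, -0.3]
width: 0.0514
grasp_force: 0.0
shift units [0.1  0.05 3.37] turn units [-0.06  0.03  0.02]
after-turn shift [0.09 0.04 3.37]
tool turn 0.028 t 4.4333 F [-1.   0.5 -0.3] j [-0.04 -0.31  2.19 -0.24  0.78  0.49] 0.0514
```

```bash

python3 -m pendant '[[0.1,0.05,0.8,0,0,0,0.4],[0,0,0.8,0,0,0,0.4],[0,0,0.8,0,0,0,0.4],[0,0,0.5,0,0,0,0.4],[0,0,0.45,0,0,0,0.4],[0,0,0,0,0,0,0.4]]'
python3 -m pendant '[[0,0,0,0,0,0,0.6],[0,0,0,0,0,0,0.8],[0,0,0,0,0,0,1],[0,0,0,0,0,0,1],[0,0,0,0,0,0,1],[0,0,0,0,0,0,1]]' 40
python3 go.py LL 0.03 0; python3 - <<'E'
from station import optics
import cv2,numpy as np
a=optics.read_camera("top")["img"][130:260,240:400];b=optics.read_camera("scene")["img"][90:220,170:330]
cv2.imwrite("pics/g1.png",cv2.resize(np.hstack([a,b]),(800,325),interpolation=cv2.INTER_CUBIC))
E
```

```text
clock: 4.93
position: [0.558, -0.0018, 0.1599]
tool_rot: [0.806, 0.533, 0.147, 0.21]
force: [-0.7, -1.0, -0.3]
width: 0.0515
grasp_force: 0.0
clock: 5.43
position: [0.5571, -0.0008, 0.1614]
tool_rot: [0.806, 0.533, 0.148, 0.21]
force: [-9.5, 6.1, 4.6]
width: 0.0135
grasp_force: 39.6
shift units [-0.15  0.04  0.18] turn units [-0.06 -0.01  0.03]
after-turn shift [-0.15  0.04  0.18]
tool turn 0.028 t 5.4333 F [-9.5  6.1  4.6] j [-0.06 -0.14  2.17 -0.26  0.63  0.52] 0.0135
```

View pics/g1.png

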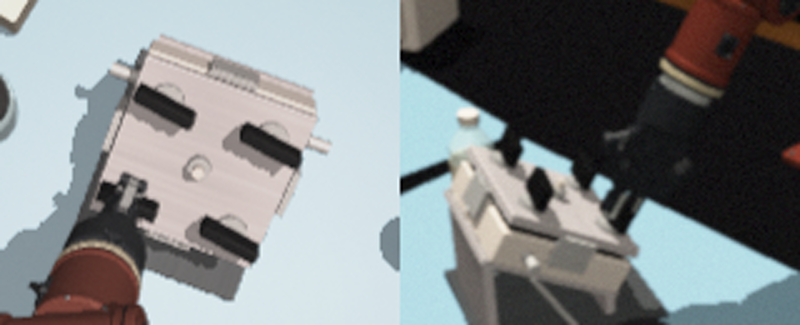

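The gripper holds the low-left bar at width 13.5 mm, seen at about (130,200) in the crop. The other bars and the bystanders are untouched.

```bash

python3 -m pendant '[[0,0,0.01,0,0,1,1],[0,0,0.01,0,0,1,1],[0,0,0.01,0,0,1,1],[0,0,0.01,0,0,1,1],[0,0,0.01,0,0,1,1],[0,0,0.01,0,0,1,1],[0,0,0.01,0,0,1,1],[0,0,0.01,0,0,1,1],[0,0,0.01,0,0,1,1],[0,0,0.01,0,0,1,1],[0,0,0.01,0,0,1,1],[0,0,0,0,0,0,1]]'
python3 go.py LL 0.785 0
python3 -m pendant '[[0,0,0,0,0,0,0.4],[0,0,0,0,0,0,0.4],[0,0,0,0,0,0,0.4],[0,0,0,0,0,0,0.4],[0,0,-0.8,0,0,0,0.4],[0,0,-0.8,0,0,0,0.4],[0,0,-0.8,0,0,0,0.4],[0,0,0,0,0,0,0.4]]'
python3 go.py HR 0.15 45
```

```text
clock: 6.53
position: [0.5603, -0.0035, 0.1608]
tool_rot: [0.947, 0.191, 0.218, 0.141]
force: [8.8, -9.3, -7.7]
width: 0.0129
grasp_force: 39.2
shift units [-0.15 -0.03  0.2 ] turn units [ 0.02 -0.01 -0.19]
after-turn shift [-0.15 -0.03  0.2 ]
tool turn 0.798 t 6.5333 F [ 8.8 -9.3 -7.7] j [-0.06 -0.13  2.17 -0.27  0.62  1.29] 0.0129
clock: 7.2
position: [0.5385, 0.0071, 0.2051]
tool_rot: [0.946, 0.192, 0.22, 0.141]
force: [1.7, 0.5, 1.4]
width: 0.0511
grasp_force: 0.0
shift units [-0.18  7.77  0.36] turn units [ 0.03 -0.06 -9.25]
after-turn shift [-4.82  6.1   0.35]
tool turn 0.795 t 7.2 F [1.7 0.5 1.4] j [-0.04 -0.26  2.18 -0.25  0.73  1.27] 0.0511
```

```bash

python3 -m pendant '[[0,0.97,0,0,0,0,0.4],[0,0.97,0,0,0,0,0.4],[0,0.97,0,0,0,0,0.4],[0,0.97,0,0,0,0,0.4],[0,0.97,0,0,0,0,0.4],[0,0.97,0,0,0,0,0.4],[0,0.97,0,0,0,0,0.4],[-0.2,0.97,0,0,0,0,0.4]]'
python3 -m pendant '[[0,0,0,0,0,-0.92,0.4],[0,0,0,0,0,-0.92,0.4],[0,0,0,0,0,-0.92,0.4],[0,0,0,0,0,-0.92,0.4],[0,0,0,0,0,-0.92,0.4],[0,0,0,0,0,-0.92,0.4],[0,0,0,0,0,-0.92,0.4],[0,0,0,0,0,-0.92,0.4],[0,0,0,0,0,-0.92,0.4],[0,0,0,0,0,-0.92,0.4],[0,0,0,0,0,0,0.4]]'
python3 go.py HR 0.15 0
```

```text
clock: 7.87
position: [0.5819, -0.1337, 0.2545]
tool_rot: [0.947, 0.192, 0.217, 0.14]
force: [1.1, 0.0, -0.2]
width: 0.0513
grasp_force: 0.0
clock: 8.78
position: [0.5812, -0.1329, 0.2536]
tool_rot: [0.837, 0.482, 0.161, 0.202]
force: [-0.5, 0.3, -1.0]
width: 0.0516
grasp_force: 0.0
shift units [0.08 0.15 2.43] turn units [-0.02 -0.01 -0.01]
after-turn shift [0.08 0.15 2.43]
tool turn 0.151 t 8.7833 F [-0.5  0.3 -1. ] j [-0.35 -0.19  2.03 -0.02  0.78  0.18] 0.0516
```

```bash

python3 -m pendant '[[0.08,0.15,0.7,0,0,0,0.4],[0,0,0.7,0,0,0,0.4],[0,0,0.6,0,0,0,0.4],[0,0,0.4,0,0,0,0.4],[0,0,0,0,0,0,0.4],[0,0,0,0,0,0,0.6],[0,0,0,0,0,0,0.8],[0,0,0,0,0,0,1],[0,0,0,0,0,0,1],[0,0,0,0,0,0,1],[0,0,0,0,0,0,1]]'
python3 go.py HR 0.15 0
python3 -m pendant '[[0,0,0.01,0,0,0.95,1],[0,0,0.01,0,0,0.95,1],[0,0,0.01,0,0,0.95,1],[0,0,0.01,0,0,0.95,1],[0,0,0.01,0,0,0.95,1],[0,0,0.01,0,0,0.95,1],[0,0,0.01,0,0,0.95,1],[0,0,0.01,0,0,0.95,1],[0,0,0.01,0,0,0.95,1],[0,0,0.01,0,0,0.8,1],[0,0,0,0,0,0,1]]'
python3 go.py HR 0.785 0
```

```text
clock: 9.7
position: [0.6056, -0.1408, 0.2146]
tool_rot: [0.838, 0.481, 0.161, 0.201]
force: [-7.3, 3.5, 2.6]
width: 0.0137
grasp_force: 39.2
shift units [-0.02  0.03  0.1 ] turn units [-0.04 -0.01 -0.05]
after-turn shift [-0.02  0.03  0.1 ]
tool turn 0.153 t 9.7 F [-7.3  3.5  2.6] j [-0.35 -0.08  2.   -0.02  0.7   0.19] 0.0137
clock: 10.62
position: [0.6075, -0.1423, 0.2133]
tool_rot: [0.948, 0.186, 0.218, 0.139]
force: [1.8, -3.7, -2.9]
width: 0.0133
grasp_force: 39.1
shift units [-0.02 -0.04  0.1 ] turn units [ 0.   -0.01 -0.33]
after-turn shift [-0.02 -0.04  0.1 ]
tool turn 0.808 t 10.6167 F [ 1.8 -3.7 -2.9] j [-0.35 -0.07  2.   -0.02  0.69  0.84] 0.0133
```

```bash

python3 -m pendant '[[0,0,0,0,0,0,0.4],[0,0,0,0,0,0,0.4],[0,0,0,0,0,0,0.4],[0,0,0,0,0,0,0.4],[0,0,-0.8,0,0,0,0.4],[0,0,-0.8,0,0,0,0.4],[0,0,-0.8,0,0,0,0.4],[-0.8,-0.76,0,0,0,0,0.4],[-0.8,-0.76,0,0,0,0,0.4],[-0.8,-0.76,0,0,0,0,0.4],[-0.8,-0.76,0,0,0,0,0.4],[-0.8,-0.76,0,0,0,0,0.4]]'
python3 -m pendant '[[0,0,0,0,0,-0.92,0.4],[0,0,0,0,0,-0.92,0.4],[0,0,0,0,0,-0.92,0.4],[0,0,0,0,0,-0.92,0.4],[0,0,0,0,0,-0.92,0.4],[0,0,0,0,0,-0.92,0.4],[0,0,0,0,0,-0.92,0.4],[0,0,0,0,0,-0.92,0.4],[0,0,0,0,0,-0.92,0.4],[0,0,0,0,0,-0.92,0.4],[0,0,0,0,0,0,0.4]]'
python3 go.py LR 0.16 0; python3 - <<'E'
from station import optics
import cv2,numpy as np
a=optics.read_camera("top")["img"][130:260,240:400];b=optics.read_camera("scene")["img"][90:220,170:330]
cv2.imwrite("pics/g2.png",cv2.resize(np.hstack([a,b]),(800,325),interpolation=cv2.INTER_CUBIC))
E
```

```text
clock: 11.62
position: [0.4952, -0.0982, 0.1989]
tool_rot: [0.948, 0.188, 0.218, 0.139]
force: [0.3, -0.4, -0.3]
width: 0.0515
grasp_force: 0.0
clock: 12.53
position: [0.496, -0.0986, 0.1995]
tool_rot: [0.839, 0.478, 0.163, 0.201]
force: [0.1, -0.0, -0.1]
width: 0.0516
grasp_force: 0.0
shift units [ 0.01 -0.01  2.38] turn units [-0.01 -0.01 -0.01]
after-turn shift [ 0.02 -0.01  2.38]
tool turn 0.161 t 12.5333 F [ 0.1 -0.  -0.1] j [-0.34 -0.39  2.29 -0.02  0.72  0.21] 0.0516
```

View pics/g2.png

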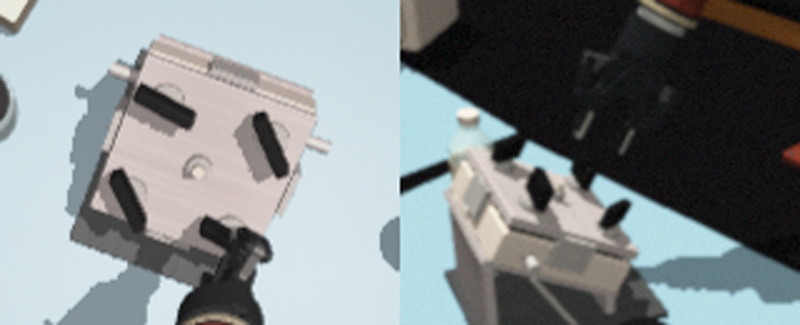

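The low-left bar, at (127,200) in the crop, and the high-right bar, at (270,145), now stand at about 45°. The other two are still loose, so I go on with low-right.

```bash

python3 -m pendant '[[0,0,0.7,0,0,0,0.4],[0,0,0.7,0,0,0,0.4],[0,0,0.6,0,0,0,0.4],[0,0,0.36,0,0,0,0.4],[0,0,0,0,0,0,0.4],[0,0,0,0,0,0,0.6],[0,0,0,0,0,0,0.8],[0,0,0,0,0,0,1],[0,0,0,0,0,0,1],[0,0,0,0,0,0,1],[0,0,0,0,0,0,1]]'
python3 go.py LR 0.16 0
python3 -m pendant '[[0,0,0.01,0,0,0.95,1],[0,0,0.01,0,0,0.95,1],[0,0,0.01,0,0,0.95,1],[0,0,0.01,0,0,0.95,1],[0,0,0.01,0,0,0.95,1],[0,0,0.01,0,0,0.95,1],[0,0,0.01,0,0,0.95,1],[0,0,0.01,0,0,0.95,1],[0,0,0.01,0,0,0.95,1],[0,0,0.01,0,0,0.6,1],[0,0,0,0,0,0,1]]'
python3 go.py LR 0.785 0
python3 -m pendant '[[0,0,0,0,0,0,0.4],[0,0,0,0,0,0,0.4],[0,0,0,0,0,0,0.4],[0,0,0,0,0,0,0.4],[0,0,-0.8,0,0,0,0.4],[0,0,-0.8,0,0,0,0.4],[0,0,-0.8,0,0,0,0.4],[0,0,0,0,0,0,0.4]]'
python3 go.py HL 0.14 45
```

```text
clock: 13.55
position: [0.5172, -0.1066, 0.1586]
tool_rot: [0.84, 0.477, 0.163, 0.2]
force: [-8.2, 4.0, 6.4]
width: 0.0131
grasp_force: 39.1
shift units [0.01 0.03 0.04] turn units [-0.03 -0.01 -0.06]
after-turn shift [0.01 0.03 0.04]
tool turn 0.164 t 13.55 F [-8.2  4.   6.4] j [-0.34 -0.25  2.27 -0.02  0.6   0.21] 0.0131
clock: 14.47
position: [0.5189, -0.1079, 0.1571]
tool_rot: [0.947, 0.188, 0.218, 0.14]
force: [0.9, -2.7, -1.7]
width: 0.0132
grasp_force: 39.2
shift units [ 0.01 -0.04  0.04] turn units [-0.   -0.01 -0.27]
after-turn shift [ 0.01 -0.04  0.04]
tool turn 0.804 t 14.4667 F [ 0.9 -2.7 -1.7] j [-0.35 -0.24  2.27 -0.03  0.6   0.85] 0.0132
clock: 15.13
position: [0.4975, -0.099, 0.2014]
tool_rot: [0.947, 0.189, 0.22, 0.141]
force: [0.3, -0.4, 0.8]
width: 0.0511
grasp_force: 0.0
shift units [ 7.7  -0.22  0.2 ] turn units [ 0.04 -0.04 -9.48]
after-turn shift [6.21 4.56 0.17]
tool turn 0.802 t 15.1333 F [ 0.3 -0.4  0.8] j [-0.34 -0.39  2.28 -0.02  0.72  0.85] 0.0511
```

```bash

python3 -m pendant '[[0.96,-0.03,0,0,0,0,0.4],[0.96,-0.03,0,0,0,0,0.4],[0.96,-0.03,0,0,0,0,0.4],[0.96,-0.03,0,0,0,0,0.4],[0.96,-0.03,0,0,0,0,0.4],[0.96,-0.03,0,0,0,0,0.4],[0.96,-0.03,0,0,0,0,0.4],[0.96,-0.03,0,0,0,0,0.4]]'
python3 -m pendant '[[0,0,0,0,0,-0.95,0.4],[0,0,0,0,0,-0.95,0.4],[0,0,0,0,0,-0.95,0.4],[0,0,0,0,0,-0.95,0.4],[0,0,0,0,0,-0.95,0.4],[0,0,0,0,0,-0.95,0.4],[0,0,0,0,0,-0.95,0.4],[0,0,0,0,0,-0.95,0.4],[0,0,0,0,0,-0.95,0.4],[0,0,0,0,0,-0.95,0.4],[0,0,0,0,0,0,0.4]]'
python3 go.py HL 0.14 0
```

```text
clock: 15.8
position: [0.6241, -0.0297, 0.2509]
tool_rot: [0.947, 0.189, 0.217, 0.139]
force: [0.4, -0.4, -0.4]
width: 0.0515
grasp_force: 0.0
clock: 16.72
position: [0.6233, -0.0302, 0.2506]
tool_rot: [0.834, 0.488, 0.16, 0.203]
force: [0.0, -0.2, -0.3]
width: 0.0514
grasp_force: 0.0
shift units [0.03 0.17 2.25] turn units [-0.03 -0.01  0.05]
after-turn shift [0.03 0.17 2.26]
tool turn 0.136 t 16.7167 F [ 0.  -0.2 -0.3] j [-0.11 -0.09  1.94 -0.18  0.79  0.5 ] 0.0514
```

```bash

python3 -m pendant '[[0,0.17,0.7,0,0,0,0.4],[0,0,0.7,0,0,0,0.4],[0,0,0.6,0,0,0,0.4],[0,0,0.25,0,0,0,0.4],[0,0,0,0,0,0,0.4],[0,0,0,0,0,0,0.6],[0,0,0,0,0,0,0.8],[0,0,0,0,0,0,1],[0,0,0,0,0,0,1],[0,0,0,0,0,0,1],[0,0,0,0,0,0,1]]'
python3 go.py HL 0.14 0
python3 -m pendant '[[0,0,0.01,0,0,0.95,1],[0,0,0.01,0,0,0.95,1],[0,0,0.01,0,0,0.95,1],[0,0,0.01,0,0,0.95,1],[0,0,0.01,0,0,0.95,1],[0,0,0.01,0,0,0.95,1],[0,0,0.01,0,0,0.95,1],[0,0,0.01,0,0,0.95,1],[0,0,0.01,0,0,0.95,1],[0,0,0.01,0,0,0.8,1],[0,0,0,0,0,0,1]]'
python3 go.py HL 0.785 0
python3 -m pendant '[[0,0,0,0,0,0,0.4],[0,0,0,0,0,0,0.4],[0,0,0,0,0,0,0.4],[0,0,0,0,0,0,0.4],[0,0,-0.8,0,0,0,0.4],[0,0,-0.8,0,0,0,0.4],[0,0,-0.8,0,0,0,0.4],[-0.8,-0.76,0,0,0,0,0.4],[-0.8,-0.76,0,0,0,0,0.4],[-0.8,-0.76,0,0,0,0,0.4],[-0.8,-0.76,0,0,0,0,0.4],[-0.8,-0.76,0,0,0,0,0.4]]'
python3 go.py LL 0.8 0;python3 - <<'E'
from station import optics
import cv2,numpy as np
a=optics.read_camera("top")["img"][130:260,240:400];b=optics.read_camera("scene")["img"][90:220,170:330]
cv2.imwrite("pics/g3.png",cv2.resize(np.hstack([a,b]),(800,325),interpolation=cv2.INTER_CUBIC))
E
```

```text
clock: 17.63
position: [0.6456, -0.0391, 0.2145]
tool_rot: [0.835, 0.487, 0.16, 0.202]
force: [-9.3, 4.9, 2.3]
width: 0.0132
grasp_force: 39.3
shift units [0.02 0.03 0.09] turn units [-0.04 -0.01  0.01]
after-turn shift [0.02 0.03 0.09]
tool turn 0.14 t 17.6333 F [-9.3  4.9  2.3] j [-0.12  0.    1.92 -0.19  0.72  0.5 ] 0.0132
clock: 18.55
position: [0.6473, -0.0404, 0.2129]
tool_rot: [0.947, 0.193, 0.217, 0.14]
force: [-2.0, -0.4, -0.7]
width: 0.0131
grasp_force: 39.1
shift units [ 0.02 -0.04  0.1 ] turn units [-0.02  0.   -0.13]
after-turn shift [ 0.02 -0.04  0.1 ]
tool turn 0.794 t 18.55 F [-2.  -0.4 -0.7] j [-0.13  0.01  1.92 -0.19  0.71  1.16] 0.0131
clock: 19.55
position: [0.5348, 0.0017, 0.199]
tool_rot: [0.946, 0.194, 0.217, 0.141]
force: [0.8, 1.2, 0.0]
width: 0.0515
grasp_force: 0.0
shift units [ 0.12 -0.08  2.5 ] turn units [-0.01 -0.01  0.12]
after-turn shift [ 0.12 -0.08  2.5 ]
tool turn 0.792 t 19.55 F [0.8 1.2 0. ] j [-0.05 -0.26  2.19 -0.24  0.72  1.25] 0.0515
```

View pics/g3.png

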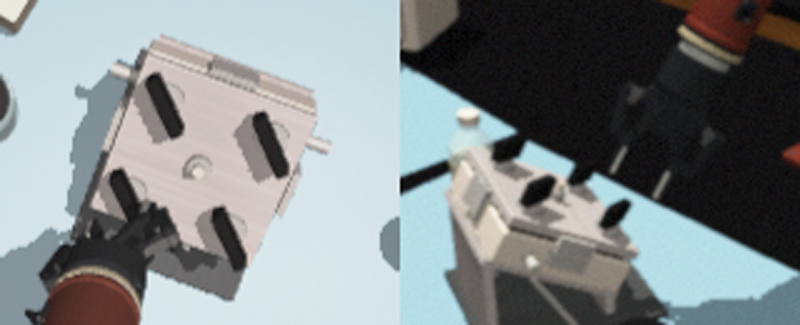

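All four bars stand at about 45°: (165,105), (270,145), (127,195) and (228,238) in the crop. Next is round two, starting with low-left.

```bash

python3 -m pendant '[[0.06,-0.04,0.7,0,0,0,0.4],[0,0,0.7,0,0,0,0.4],[0,0,0.6,0,0,0,0.4],[0,0,0.4,0,0,0,0.4],[0,0,0,0,0,0,0.4],[0,0,0,0,0,0,0.6],[0,0,0,0,0,0,0.8],[0,0,0,0,0,0,1],[0,0,0,0,0,0,1],[0,0,0,0,0,0,1],[0,0,0,0,0,0,1]]'
python3 go.py LL 0.8 0
python3 -m pendant '[[0,0,0.01,0,0,0.97,1],[0,0,0.01,0,0,0.97,1],[0,0,0.01,0,0,0.97,1],[0,0,0.01,0,0,0.97,1],[0,0,0.01,0,0,0.97,1],[0,0,0.01,0,0,0.97,1],[0,0,0.01,0,0,0.97,1],[0,0,0.01,0,0,0.97,1],[0,0,0.01,0,0,0.97,1],[0,0,0.01,0,0,0.97,1],[0,0,0.01,0,0,0.97,1],[0,0,0.01,0,0,0.7,1]]'
python3 -m pendant '[[0,0,0,0,0,0,1]]'
python3 go.py LL 1.571 0
python3 -m pendant '[[0,0,0,0,0,0,0.4],[0,0,0,0,0,0,0.4],[0,0,0,0,0,0,0.4],[0,0,0,0,0,0,0.4],[0,0,-0.8,0,0,0,0.4],[0,0,-0.8,0,0,0,0.4],[0,0,-0.8,0,0,0,0.4],[0,0,0,0,0,0,0.4]]'
python3 go.py HR 0.805 45
```

```text
clock: 20.57
position: [0.5587, -0.0053, 0.1586]
tool_rot: [0.946, 0.194, 0.218, 0.14]
force: [-2.5, 3.8, 1.7]
width: 0.0131
grasp_force: 39.9
shift units [-0.   -0.05  0.13] turn units [-0.02 -0.02  0.11]
after-turn shift [-0.   -0.05  0.13]
tool turn 0.792 t 20.5667 F [-2.5  3.8  1.7] j [-0.07 -0.14  2.17 -0.26  0.62  1.27] 0.0131
clock: 21.57
position: [0.5599, -0.0073, 0.1565]
tool_rot: [0.947, -0.188, 0.255, 0.046]
force: [-1.6, -2.5, 0.9]
width: 0.0134
grasp_force: 40.8
clock: 21.65
position: [0.5599, -0.0073, 0.1564]
tool_rot: [0.948, -0.187, 0.255, 0.047]
force: [-0.3, -5.7, -0.1]
width: 0.013
grasp_force: 40.0
shift units [-0.06 -0.1   0.14] turn units [ 0.01 -0.01 -0.21]
after-turn shift [-0.06 -0.1   0.14]
tool turn 1.585 t 21.65 F [-0.3 -5.7 -0.1] j [-0.07 -0.13  2.17 -0.26  0.61  2.07] 0.013
clock: 22.32
position: [0.5384, 0.0028, 0.2004]
tool_rot: [0.947, -0.187, 0.257, 0.045]
force: [0.9, -0.9, 0.5]
width: 0.0514
grasp_force: 0.0
shift units [5.45 5.39 0.24] turn units [ -0.02  -0.06 -11.18]
after-turn shift [0.08 7.67 0.23]
tool turn 1.586 t 22.3167 F [ 0.9 -0.9  0.5] j [-0.05 -0.26  2.19 -0.24  0.72  2.05] 0.0514
```

```bash

python3 -m pendant '[[0.91,0.9,0,0,0,0,0.4],[0.91,0.9,0,0,0,0,0.4],[0.91,0.9,0,0,0,0,0.4],[0.91,0.9,0,0,0,0,0.4],[0.91,0.9,0,0,0,0,0.4],[0.91,0.9,0,0,0,0,0.4]]'
python3 -m pendant '[[0,0,0,0,0,-0.93,0.4],[0,0,0,0,0,-0.93,0.4],[0,0,0,0,0,-0.93,0.4],[0,0,0,0,0,-0.93,0.4],[0,0,0,0,0,-0.93,0.4],[0,0,0,0,0,-0.93,0.4],[0,0,0,0,0,-0.93,0.4],[0,0,0,0,0,-0.93,0.4],[0,0,0,0,0,-0.93,0.4],[0,0,0,0,0,-0.93,0.4],[0,0,0,0,0,-0.93,0.4],[0,0,0,0,0,-0.93,0.4]]'
python3 -m pendant '[[0,0,0,0,0,0,0.4]]'
python3 go.py HR 0.805 0
```

```text
clock: 22.82
position: [0.5844, -0.1352, 0.2505]
tool_rot: [0.948, -0.187, 0.254, 0.046]
force: [-0.1, 0.6, 0.4]
width: 0.0513
grasp_force: 0.0
clock: 23.82
position: [0.5841, -0.134, 0.2498]
tool_rot: [0.948, 0.188, 0.217, 0.139]
force: [-0.4, 0.6, -0.1]
width: 0.051
grasp_force: 0.0
clock: 23.9
position: [0.5841, -0.134, 0.2499]
tool_rot: [0.948, 0.188, 0.217, 0.139]
force: [-0.1, -0.3, 0.2]
width: 0.0512
grasp_force: 0.0
shift units [0.13 0.05 2.32] turn units [-0.02  0.01  0.01]
after-turn shift [0.12 0.04 2.32]
tool turn 0.804 t 23.9 F [-0.1 -0.3  0.2] j [-0.35 -0.18  2.02 -0.02  0.78  0.84] 0.0512
```

```bash

python3 -m pendant '[[0.12,0.04,0.7,0,0,0,0.4],[0,0,0.7,0,0,0,0.4],[0,0,0.6,0,0,0,0.4],[0,0,0.3,0,0,0,0.4],[0,0,0,0,0,0,0.4],[0,0,0,0,0,0,0.6],[0,0,0,0,0,0,0.8],[0,0,0,0,0,0,1],[0,0,0,0,0,0,1],[0,0,0,0,0,0,1],[0,0,0,0,0,0,1]]'
python3 go.py HR 0.805 0
python3 -m pendant '[[0,0,0.01,0,0,0.97,1],[0,0,0.01,0,0,0.97,1],[0,0,0.01,0,0,0.97,1],[0,0,0.01,0,0,0.97,1],[0,0,0.01,0,0,0.97,1],[0,0,0.01,0,0,0.97,1],[0,0,0.01,0,0,0.97,1],[0,0,0.01,0,0,0.97,1],[0,0,0.01,0,0,0.97,1],[0,0,0.01,0,0,0.97,1],[0,0,0.01,0,0,0.97,1],[0,0,0.01,0,0,0.6,1]]'
python3 -m pendant '[[0,0,0,0,0,0,1]]'
python3 go.py HR 1.571 0
python3 -m pendant '[[0,0,0,0,0,0,0.4],[0,0,0,0,0,0,0.4],[0,0,0,0,0,0,0.4],[0,0,0,0,0,0,0.4],[0,0,-0.8,0,0,0,0.4],[0,0,-0.8,0,0,0,0.4],[0,0,-0.8,0,0,0,0.4],[0,0,0,0,0,0,0.4]]'
python3 go.py LR 0.8 45
```

```text
clock: 24.82
position: [0.608, -0.1422, 0.2133]
tool_rot: [0.948, 0.187, 0.218, 0.139]
force: [-3.0, 0.8, 4.6]
width: 0.013
grasp_force: 41.3
shift units [-0.04 -0.04  0.1 ] turn units [-0.   -0.02 -0.02]
after-turn shift [-0.04 -0.04  0.1 ]
tool turn 0.807 t 24.8167 F [-3.   0.8  4.6] j [-0.35 -0.07  2.   -0.02  0.69  0.84] 0.013
clock: 25.82
position: [0.6092, -0.1448, 0.2112]
tool_rot: [0.946, -0.192, 0.256, 0.046]
force: [-2.4, -8.4, 2.3]
width: 0.0136
grasp_force: 43.0
clock: 25.9
position: [0.6092, -0.1448, 0.2113]
tool_rot: [0.947, -0.191, 0.256, 0.047]
force: [0.0, -9.3, 0.6]
width: 0.0133
grasp_force: 41.9
shift units [-0.1  -0.09  0.1 ] turn units [ 0.03 -0.03 -0.32]
after-turn shift [-0.1 -0.1  0.1]
tool turn 1.593 t 25.9 F [ 0.  -9.3  0.6] j [-0.35 -0.06  2.   -0.02  0.68  1.63] 0.0133
clock: 26.57
position: [0.5873, -0.1335, 0.2551]
tool_rot: [0.946, -0.19, 0.257, 0.045]
force: [-0.1, -0.1, -0.0]
width: 0.0514
grasp_force: 0.0
shift units [-5.63  0.15  0.19] turn units [  0.    -0.06 -11.36]
after-turn shift [-4.06 -3.9   0.22]
tool turn 1.593 t 26.5667 F [-0.1 -0.1 -0. ] j [-0.35 -0.18  2.01 -0.02  0.78  1.63] 0.0514
```

```bash

python3 -m pendant '[[-0.94,0.02,0,0,0,0,0.4],[-0.94,0.02,0,0,0,0,0.4],[-0.94,0.02,0,0,0,0,0.4],[-0.94,0.02,0,0,0,0,0.4],[-0.94,0.02,0,0,0,0,0.4],[-0.94,0.02,0,0,0,0,0.4]]'
python3 -m pendant '[[0,0,0,0,0,-0.95,0.4],[0,0,0,0,0,-0.95,0.4],[0,0,0,0,0,-0.95,0.4],[0,0,0,0,0,-0.95,0.4],[0,0,0,0,0,-0.95,0.4],[0,0,0,0,0,-0.95,0.4],[0,0,0,0,0,-0.95,0.4],[0,0,0,0,0,-0.95,0.4],[0,0,0,0,0,-0.95,0.4],[0,0,0,0,0,-0.95,0.4],[0,0,0,0,0,-0.95,0.4],[0,0,0,0,0,-0.95,0.4]]'
python3 -m pendant '[[0,0,0,0,0,0,0.4]]'
python3 go.py LR 0.8 0; python3 - <<'E'
from station import optics
import cv2,numpy as np
a=optics.read_camera("top")["img"][130:260,240:400];b=optics.read_camera("scene")["img"][90:220,170:330]
cv2.imwrite("pics/g4.png",cv2.resize(np.hstack([a,b]),(800,325),interpolation=cv2.INTER_CUBIC))
E
```

```text
clock: 27.07
position: [0.4947, -0.0973, 0.194]
tool_rot: [0.947, -0.191, 0.254, 0.045]
force: [-0.1, 0.2, 0.2]
width: 0.051
grasp_force: 0.0
clock: 28.07
position: [0.4955, -0.0976, 0.1946]
tool_rot: [0.947, 0.193, 0.217, 0.14]
force: [0.2, 0.1, -0.4]
width: 0.0513
grasp_force: 0.0
clock: 28.15
position: [0.4955, -0.0976, 0.1946]
tool_rot: [0.947, 0.192, 0.217, 0.14]
force: [-0.0, 0.1, -0.7]
width: 0.051
grasp_force: 0.0
shift units [0.1  0.12 2.31] turn units [-0.03  0.01  0.07]
after-turn shift [0.1  0.12 2.31]
tool turn 0.795 t 28.15 F [-0.   0.1 -0.7] j [-0.34 -0.38  2.29 -0.02  0.71  0.84] 0.051
```

View pics/g4.png

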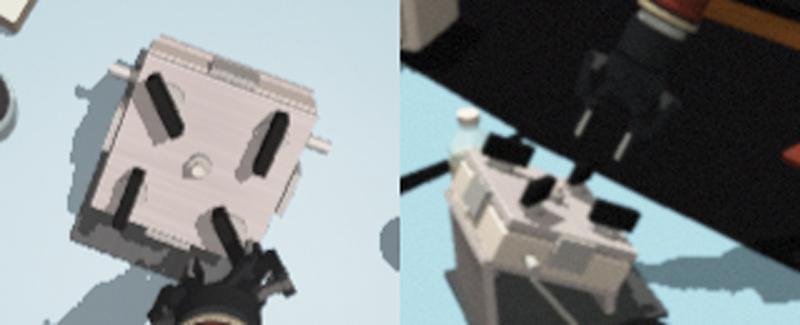

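Low-left at (130,197) and high-right at (270,143) are now aligned up the slope. The other pair is still at about 45°, so I turn low-right home.

```bash

python3 -m pendant '[[0.1,0.12,0.7,0,0,0,0.4],[0,0,0.7,0,0,0,0.4],[0,0,0.6,0,0,0,0.4],[0,0,0.3,0,0,0,0.4],[0,0,0,0,0,0,0.4],[0,0,0,0,0,0,0.6],[0,0,0,0,0,0,0.8],[0,0,0,0,0,0,1],[0,0,0,0,0,0,1],[0,0,0,0,0,0,1],[0,0,0,0,0,0,1]]'
python3 -m pendant '[[0,0,0.01,0,0,0.98,1],[0,0,0.01,0,0,0.98,1],[0,0,0.01,0,0,0.98,1],[0,0,0.01,0,0,0.98,1],[0,0,0.01,0,0,0.98,1],[0,0,0.01,0,0,0.98,1],[0,0,0.01,0,0,0.98,1],[0,0,0.01,0,0,0.98,1],[0,0,0.01,0,0,0.98,1],[0,0,0.01,0,0,0.98,1],[0,0,0.01,0,0,0.98,1],[0,0,0.01,0,0,0.6,1]]'
python3 -m pendant '[[0,0,0,0,0,0,1]]'
python3 go.py LR 1.571 0
python3 -m pendant '[[0,0,0,0,0,0,0.4],[0,0,0,0,0,0,0.4],[0,0,0,0,0,0,0.4],[0,0,0,0,0,0,0.4],[0,0,-0.8,0,0,0,0.4],[0,0,-0.8,0,0,0,0.4],[0,0,-0.8,0,0,0,0.4],[0,0,0,0,0,0,0.4]]'
python3 go.py HL 0.79 45
```

```text
clock: 29.17
position: [0.5196, -0.1073, 0.1579]
tool_rot: [0.947, 0.191, 0.218, 0.14]
force: [-5.0, 2.7, 5.6]
width: 0.0131
grasp_force: 41.5
clock: 30.17
position: [0.5208, -0.11, 0.1559]
tool_rot: [0.947, -0.191, 0.256, 0.047]
force: [-2.8, -10.0, 1.3]
width: 0.013
grasp_force: 42.3
clock: 30.25
position: [0.5208, -0.11, 0.1559]
tool_rot: [0.947, -0.19, 0.255, 0.047]
force: [0.7, -10.6, -1.9]
width: 0.0135
grasp_force: 41.1
shift units [-0.1  -0.09  0.08] turn units [ 0.03 -0.03 -0.3 ]
after-turn shift [-0.1  -0.09  0.08]
tool turn 1.592 t 30.25 F [  0.7 -10.6  -1.9] j [-0.35 -0.24  2.26 -0.03  0.59  1.64] 0.0135
clock: 30.92
position: [0.499, -0.099, 0.1995]
tool_rot: [0.947, -0.19, 0.257, 0.045]
force: [0.7, 0.2, 0.7]
width: 0.0514
grasp_force: 0.0
shift units [ 5.25 -5.59  0.21] turn units [ -0.    -0.06 -11.48]
after-turn shift [ 7.67 -0.12  0.18]
tool turn 1.592 t 30.9167 F [0.7 0.2 0.7] j [-0.34 -0.38  2.28 -0.02  0.71  1.64] 0.0514
```

```bash

python3 -m pendant '[[0.88,-0.93,0,0,0,0,0.4],[0.88,-0.93,0,0,0,0,0.4],[0.88,-0.93,0,0,0,0,0.4],[0.88,-0.93,0,0,0,0,0.4],[0.88,-0.93,0,0,0,0,0.4],[0.88,-0.93,0,0,0,0,0.4]]'
python3 -m pendant '[[0,0,0,0,0,-0.96,0.4],[0,0,0,0,0,-0.96,0.4],[0,0,0,0,0,-0.96,0.4],[0,0,0,0,0,-0.96,0.4],[0,0,0,0,0,-0.96,0.4],[0,0,0,0,0,-0.96,0.4],[0,0,0,0,0,-0.96,0.4],[0,0,0,0,0,-0.96,0.4],[0,0,0,0,0,-0.96,0.4],[0,0,0,0,0,-0.96,0.4],[0,0,0,0,0,-0.96,0.4],[0,0,0,0,0,-0.96,0.4]]'
python3 -m pendant '[[0,0,0,0,0,0,0.4]]'
python3 go.py HL 0.79 0
```

```text
clock: 31.42
position: [0.6263, -0.0307, 0.2497]
tool_rot: [0.947, -0.19, 0.254, 0.045]
force: [-0.5, -0.7, 0.1]
width: 0.0511
grasp_force: 0.0
clock: 32.42
position: [0.6252, -0.0314, 0.2492]
tool_rot: [0.946, 0.198, 0.216, 0.141]
force: [-0.0, 0.5, 0.4]
width: 0.0515
grasp_force: 0.0
clock: 32.5
position: [0.6252, -0.0314, 0.2493]
tool_rot: [0.946, 0.197, 0.216, 0.141]
force: [-0.3, -0.0, 0.1]
width: 0.0512
grasp_force: 0.0
shift units [0.1  0.06 2.27] turn units [-0.03  0.01  0.07]
after-turn shift [0.1  0.05 2.27]
tool turn 0.785 t 32.5 F [-0.3 -0.   0.1] j [-0.11 -0.08  1.94 -0.18  0.79  1.14] 0.0512
```

```bash

python3 -m pendant '[[0.1,0.05,0.7,0,0,0,0.4],[0,0,0.7,0,0,0,0.4],[0,0,0.6,0,0,0,0.4],[0,0,0.25,0,0,0,0.4],[0,0,0,0,0,0,0.4],[0,0,0,0,0,0,0.6],[0,0,0,0,0,0,0.8],[0,0,0,0,0,0,1],[0,0,0,0,0,0,1],[0,0,0,0,0,0,1],[0,0,0,0,0,0,1]]'
python3 -m pendant '[[0,0,0.01,0,0,0.98,1],[0,0,0.01,0,0,0.98,1],[0,0,0.01,0,0,0.98,1],[0,0,0.01,0,0,0.98,1],[0,0,0.01,0,0,0.98,1],[0,0,0.01,0,0,0.98,1],[0,0,0.01,0,0,0.98,1],[0,0,0.01,0,0,0.98,1],[0,0,0.01,0,0,0.98,1],[0,0,0.01,0,0,0.98,1],[0,0,0.01,0,0,0.98,1],[0,0,0.01,0,0,0.8,1]]'
python3 -m pendant '[[0,0,0,0,0,0,1]]'
python3 go.py HL 1.571 0
python3 -m pendant '[[0,0,0,0,0,0,0.4],[0,0,0,0,0,0,0.4],[0,0,0,0,0,0,0.4],[0,0,0,0,0,0,0.4],[0,0,-0.8,0,0,0,0.4],[0,0,-0.8,0,0,0,0.4],[0,0,-0.8,0,0,0,0.4],[0,0,-0.8,0,0,0,0.4],[0,0,-0.8,0,0,0,0.4],[0,0,-0.8,0,0,0,0.4],[0,0,-0.8,0,0,0,0.4],[0,0,0,0,0,0,0.4]]'
python3 -m pendant '[[0,0,-0.8,0,0,0,0.4],[0,0,-0.8,0,0,0,0.4],[0,0,0,0,0,0,0.4]]'
python3 - <<'E'
from station import optics
import cv2,numpy as np
a=optics.read_camera("top")["img"][130:260,240:400];b=optics.read_camera("scene")["img"][90:220,170:330]
cv2.imwrite("pics/g5.png",cv2.resize(np.hstack([a,b]),(800,325),interpolation=cv2.INTER_CUBIC))
E
```

```text
clock: 33.42
position: [0.6483, -0.0397, 0.2137]
tool_rot: [0.946, 0.196, 0.217, 0.141]
force: [-3.1, 1.1, 5.0]
width: 0.0131
grasp_force: 41.2
clock: 34.42
position: [0.6496, -0.0425, 0.2116]
tool_rot: [0.946, -0.193, 0.256, 0.046]
force: [-1.8, -7.4, 5.3]
width: 0.013
grasp_force: 43.5
clock: 34.5
position: [0.6496, -0.0425, 0.2116]
tool_rot: [0.946, -0.193, 0.255, 0.046]
force: [-1.6, -8.1, 2.8]
width: 0.0133
grasp_force: 42.5
shift units [-0.11 -0.09  0.12] turn units [ 0.03 -0.02 -0.37]
after-turn shift [-0.11 -0.1   0.12]
tool turn 1.597 t 34.5 F [-1.6 -8.1  2.8] j [-0.13  0.02  1.92 -0.19  0.71  1.96] 0.0133
clock: 35.5
position: [0.5978, -0.0193, 0.3115]
tool_rot: [0.946, -0.192, 0.257, 0.044]
force: [0.4, 0.2, 1.0]
width: 0.0512
grasp_force: 0.0
clock: 35.75
position: [0.5829, -0.0137, 0.3379]
tool_rot: [0.946, -0.192, 0.257, 0.044]
force: [0.5, -0.4, 1.2]
width: 0.0512
grasp_force: 0.0
```

View pics/g5.png

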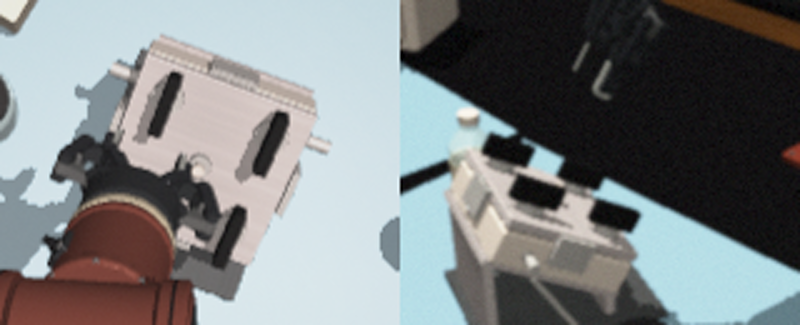

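All four bars point up the slope: scene crop (508,150), (580,172), (537,193) and (612,215). The cover lies flat and the gripper is clear, so I hand the job in.

```bash
python3 -c "
from station import arm
print(arm.job_done())"
```

```text
the job is handed in; nothing more can be done
None
```

All four wing nuts were turned crosswise in two rounds (45°, then home to 90°), the final picture shows the cover flat with the gripper clear, nothing bumped the jar, bottle or carton, and the job was handed in at about 36 s; no verdict was returned.

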